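Lock the raised fuse carrier home in its bayonet holder

TASK

On the electronics bench, the red fuse carrier stands raised and unlocked in its holder. Push it down against its spring, turn it a quarter turn clockwise (seen from above) and let it spring up into its lock so that it stays down at the same height as its neighbours, then let go of it. Leave the blue and yellow fuse carriers, which are already locked, as they are.

Things in the scene. Friction and masses are not known exactly. Their poses are not given: they have to be found in the camera images.
- carrier_red: loose red fuse carrier, upright, 71 mm tall, 0.1 kg. Origin: centre of its underside, inside the holder; z up. Black barrel 24 mm wide with brass lugs along x (44 mm over both); red flange, diameter 40, 27 to 31 mm above the origin; red wing grip 31 to 71 mm above it, 44 mm long along x, 14 mm thick along y, white stripe on top. Grip it across the 14 mm, TCP 54 to 60 mm above the origin.
- holder_red: red's fixed dark grey 90 x 90 x 60 mm holder; three alike stand in a row along y, 115 mm apart, in any order. Origin: centre of its underside. White marks along x, green dots along y. Red starts with its origin 48 mm above this one, on the axis, wing within 6 degrees of x. It turns only when pushed 11 to 15 mm down (flange stops it at 15), clockwise only, until its wing is along y.
- carrier_blue: blue fuse carrier, same shape and axes, locked in a like holder: wing along the holder's y, origin 41 mm above the holder's, 7 mm lower than red starts. When turned fully and let up, red springs up 4 to 8 mm into this same locked height. Spring: 4 N at the start, 10 N fully down; free play when locked about 13 degrees. Leave alone.
- carrier_yellow: yellow fuse carrier, same shape and axes as the red one, already locked in a like holder, like the blue one; leave alone.

How it is judged:
On the way:
1. the red carrier is pushed in against its spring, at least 10.5 mm below where it stood (z of carrier_red in the frame of holder_red below 0.0375 m), for 0.02 s.
At the end, for the whole second after the job is handed in: The red carrier is locked and at rest in its holder: wing within 20 degrees of the holder's y axis, origin 38.5 to 44 mm above the holder's origin, within 10 mm of its axis and upright within 10 degrees (z of carrier_red in the frame of holder_red between 0.0385 and 0.044 m and angle between the x axis of carrier_red and the y axis of holder_red, either way round below 0.35 rad and horizontal distance between carrier_red and holder_red below 0.01 m and angle between carrier_red's own z axis and vertical below 0.17 rad and linear speed of carrier_red below 0.02 m/s); the robot touches nothing.
It fails at once if the blue or yellow carrier is moved by more than 5 mm (distance of any of carrier_blue, carrier_yellow from where it was at the start of the episode above 0.005 m).
It also fails if it takes over 32 s, if anything falls off the work surface, if the arm or the gripper's body presses on something with over 40 N, if the wrist force passes 120 N, or if a joint passes its speed limit or range.

ROBOT

A 6-joint arm with a two-finger parallel gripper is mounted at the origin on the work surface. World frame = base frame: x ahead of the robot, y to its left, z up, the work surface at z = 0. Lengths are in m, angles in rad, forces in N, time in s.
With the tool pointing down it reaches from about 0.375 to 0.9 m from the base axis. Payload 3.1 kg.
Tool frame: the origin (TCP) lies between the finger pads, 19 mm behind the fingertips; this is the grasp point; z points along the fingers, y is the line along which they close (so a half turn about z gives the same grasp; the last joint's range is limited). The gripper opens to 87 mm and grips with 3 to 60 N. Pads are 19 mm wide; open, the fingers measure 117 mm over their backs; the gripper's body (75 mm by 190 mm) begins 51 mm behind the grasp point.
Start: joints at [0.954, 0.527, 1.433, -0, 1.181, -0.178], TCP at [0.265, 0.566, 0.241] pointing down, gripper open.
Joint ranges: [-3.08, 3.08], [-0.75, 2.2], [0.22, 2.44], [-1.43, 4.57], [0, 2.65], [-2.85, 2.85]. Speed limits (rad/s): [2.79, 2.79, 3.14, 3.14, 3.14, 3.14].

INTERFACE

Orientations are given as a unit quaternion [x, y, z, w].
In Python, from rig import get_obs, cams, job gives the robot as it stands.
- The arm moves only by the tool servo_tool, never from a script. Its argument "moves" is text: rows parted by semicolons, each of 5 numbers parted by spaces: the shift along the tool's x, y, z in m, then the turn about the tool's z in degrees, then the finger opening in m, from 0 to 0.087. In form: dx dy dz spin claw; .... A call has 1 to 10 rows; each row is the pose to reach, as a shift and turn from the pose commanded when the call began, along the tool's axes at that moment; what a row does not reach only later rows make up. A row lasts 1/12 s, in which the tool goes at most 41.7 mm and 7.16 degrees, less where a joint would pass 70% of its speed; a pose out of reach is approached as far as the arm can. A call with a gripper value outside its range is refused whole. The fingers move at their own pace and stop on an object; "grip_force" is the grip in N (left out, the last holds). Time passes only in rows, so rows that repeat a pose let the fingers close. It gives the time, the measured TCP pose, the force, the opening and the grip force at its end, in the units of the state.
- get_obs(): the state, without advancing time (a new reading comes with each control period).
- cams.camera(name): name is "scene" or "side" or "wrist"; returns the picture (480x640x3 uint8, blue, green, red); there is no depth.
- cams.camera_model(name): a dict with "fx", "fy", "cx", "cy" (pixels), "R" (3x3) and "t" (3): a world point X has camera coordinates R X + t. Camera axes: x right, y down, z forward; pixel columns grow to the right and rows downward; lengths in m; the calibration is good to about 2 mm. A picture is of the moment at which its call begins: read the wrist's pose just before it. camera_model takes no time and is no camera call; for the wrist camera it gives the pose at the moment of the call.
- job.hand_in(): hands the job in; it is judged then, once.
The state is a dict: "time": time; "q": joint angles; "joint_velocities": joint speeds; "joint_torque": joint torques, N m; "position": TCP position; "tool_rot": TCP orientation; "ft_force": force on the tool from outside, world axes, zero at the start; "moment": the same for the moment, N m; "grip_width": finger opening in m; "grip_force": force on a finger pad.
Only numpy, scipy, OpenCV 4.12 (cv2) and the standard library are available. Lean on these libraries where they do the work, as an engineer would, in place of code of your own. Each camera call takes 0.05 s, during which the arm holds its last target. There are 200 camera calls.

## Working session

There is one attempt and no reset: what is moved stays moved. The work goes in short steps, Python scripts to look and compute and a tool call to move; the robot and the scene stay as the last step left them, time stands still between calls to the robot, and variables do not carry over. Pictures are saved under pics/ and viewed, at most 10 in all, crops included, and the job is handed in when it is done.

Besides the shell and the picture viewer there is one more tool, called after "Emit:" as a command line: name --argument value ..., lists and objects as JSON in quotes. servo_tool: Moves the arm, as the interface text tells. Its arguments: {"type":"object","properties":{"moves":{"type":"string"},"grip_force":{"type":"number"}},"required":["moves"]}

```bash
mkdir -p pics; ls; python3 - <<'E'
from rig import get_obs, cams, job
import cv2,numpy as np
o=get_obs();print({k:np.round(v,3).tolist() for k,v in o.items()})
a=cams.camera("scene");b=cams.camera("side")
for n in("scene","side","wrist"):
    m=cams.camera_model(n);print(n,m["fx"],m["cx"],m["cy"],np.round(m["R"],3).tolist(),np.round(m["t"],3).tolist())
cv2.imwrite("pics/a.png",a);cv2.imwrite("pics/b.png",b)
cv2.imwrite("pics/ab.png",cv2.resize(np.vstack([a,b]),None,fx=.62,fy=.62,interpolation=cv2.INTER_AREA))
E
```

```text
pics
{'time': 0.0, 'q': [0.953, 0.528, 1.434, -0.0, 1.181, -0.178], 'joint_velocities': [-0.002, -0.002, 0.002, -0.001, 0.0, -0.001], 'joint_torque': [0.0, -44.005, -17.659, 0.063, 0.058, -0.0], 'position': [0.265, 0.565, 0.24], 'tool_rot': [0.218, 0.976, -0.001, -0.0], 'ft_force': [-0.161, -0.027, 0.933], 'moment': [0.01, -0.027, 0.02], 'grip_force': 0.0, 'grip_width': 0.087}
scene 515.9581206016089 314.5435217548753 239.57798049552943 [[-0.609, 0.793, -0.008], [0.673, 0.511, -0.535], [-0.421, -0.331, -0.845]] [0.314, -0.376, 1.045]
side 521.3465336455895 328.07136708454505 246.9379571411261 [[0.997, -0.082, 0.009], [-0.036, -0.528, -0.848], [0.075, 0.845, -0.529]] [-0.548, 0.105, 0.602]
wrist 383.00528169223304 318.92786122905756 239.26183926946877 [[0.425, 0.905, -0.003], [0.878, -0.412, 0.242], [0.218, -0.105, -0.97]] [-0.623, -0.03, 0.39]
```

View pics/ab.png

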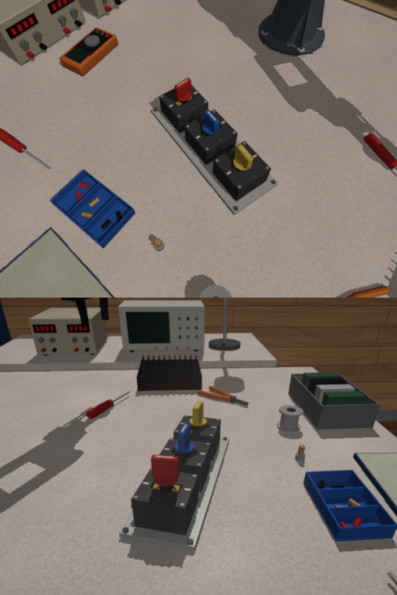

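The picture shows the row of three holders on a grey plate: red is at about (295,145) in scene and (267,272) in side, with blue then yellow beyond it. I'll measure by colour next.

```bash
cat > h.py <<'E'
import cv2,numpy as np
from rig import get_obs,cams,job
def ray(m,p):
    d=np.array([(p[0]-m["cx"])/m["fx"],(p[1]-m["cy"])/m["fy"],1.]);R=np.array(m["R"])
    return -R.T@np.array(m["t"]),R.T@d
def onz(m,p,z):
    c,d=ray(m,p);return c+d*(z-c[2])/d[2]
def tri(m1,p1,m2,p2):
    c1,d1=ray(m1,p1);c2,d2=ray(m2,p2)
    s=np.linalg.lstsq(np.c_[d1,-d2],c2-c1,rcond=None)[0]
    a,b=c1+s[0]*d1,c2+s[1]*d2;return (a+b)/2,np.linalg.norm(a-b)
def proj(m,X):
    c=np.array(m["R"])@X+np.array(m["t"]);return np.array([m["cx"]+m["fx"]*c[0]/c[2],m["cy"]+m["fy"]*c[1]/c[2]])
def blobs(im,col):
    h=cv2.cvtColor(im,cv2.COLOR_BGR2HSV);H,S,V=cv2.split(h)
    k={"red":((H<8)|(H>172)),"blue":(H>100)&(H<125),"yellow":(H>20)&(H<33)}[col]&(S>130)&(V>60)
    n,l,st,c=cv2.connectedComponentsWithStats(k.astype(np.uint8))
    return [(st[i].tolist(),np.round(c[i],1).tolist()) for i in range(1,n) if st[i][4]>150],l
E
python3 - <<'E'
from h import *
a=cv2.imread("pics/a.png");b=cv2.imread("pics/b.png")
for c in("red","blue","yellow"):
    print(c,blobs(a,c)[0],blobs(b,c)[0])
A=cv2.resize(a[120:340,230:450],None,fx=2.7,fy=2.7,interpolation=cv2.INTER_CUBIC)
B=cv2.resize(b[140:400,190:390],None,fx=2.29,fy=2.29,interpolation=cv2.INTER_CUBIC)[:594]
A=A[:594,:]; B=cv2.copyMakeBorder(B,0,594-B.shape[0],0,0,0)
x=np.hstack([A[:, :594],B]);s=800/x.shape[1];print(s,A.shape,B.shape)
cv2.imwrite("pics/c.png",cv2.resize(x,None,fx=s,fy=s))
E
```

```text
red [([282, 126, 27, 38, 728], [296.2, 146.3]), ([0, 207, 42, 39, 681], [18.0, 227.5]), ([588, 215, 52, 58, 969], [615.1, 242.7])] [([139, 164, 44, 31, 579], [160.0, 179.6]), ([244, 254, 44, 51, 1847], [266.1, 278.4])]
blue [([326, 176, 29, 41, 507], [340.4, 200.4]), ([82, 274, 136, 126, 7705], [150.1, 335.1])] [([282, 204, 32, 47, 684], [295.9, 233.0]), ([494, 279, 146, 114, 7972], [564.9, 337.5])]
yellow [([376, 232, 33, 43, 896], [390.8, 256.3])] [([305, 168, 29, 40, 643], [319.3, 191.3])]
0.7604562737642585 (594, 594, 3) (594, 458, 3)
```

View pics/c.png

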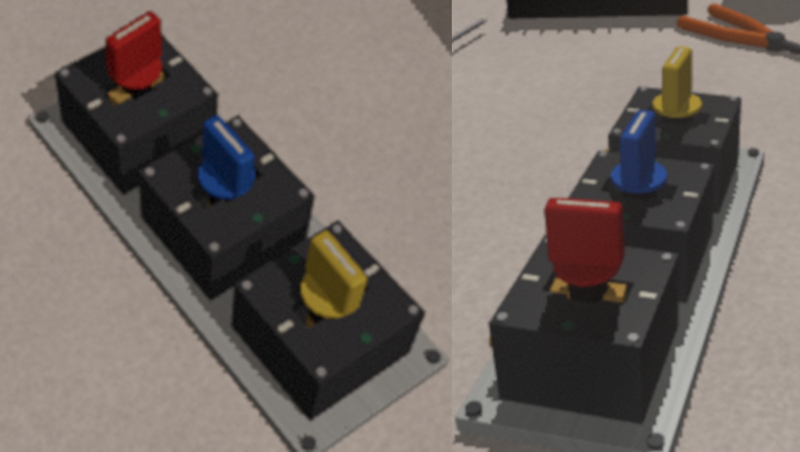

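Red's wing points along its holder's white marks (scene crop marks at (94,104) and (175,62)); blue and yellow are turned along the row. Triangulating these.

```bash
python3 - <<'E'
from h import *
a=cv2.imread("pics/a.png");b=cv2.imread("pics/b.png");ma=cams.camera_model("scene");mb=cams.camera_model("side")
fa=lambda p:np.array(p)/2.053+[230,120]
fb=lambda p:(np.array(p)-[451.7,0])/1.7415+[190,140]
def ref(im,p,r=6):
    x,y=np.round(p).astype(int);w=im[y-r:y+r+1,x-r:x+r+1].min(axis=2).astype(float)
    w=np.clip(w-w.max()*.65,0,None);g=np.mgrid[-r:r+1,-r:r+1]
    return np.array([x+(w*g[1]).sum()/w.sum(),y+(w*g[0]).sum()/w.sum()])
P={"rm-":((175,62),(530,277)),"rm+":((94,104),(648,295)),"bm-":((267,158),(589,181)),"bm+":((184,208),(693,194)),
"rstripe":((135,27),(583,203)),"bstripe":((229,138),(640,124)),"ystripe":((339,256),(683,61))}
X={}
for k,(p,q) in P.items():
    r=8 if'str'in k else 4
    pa,pb=ref(a,fa(p),r),ref(b,fb(q),r)
    X[k],e=tri(ma,pa,mb,pb);print(k,pa.round(1),fa(p).round(1),pb.round(1),fb(q).round(1),X[k].round(4),round(e,4))
for h in"rb":
    d=X[h+"m+"]-X[h+"m-"];print((X[h+"m+"]+X[h+"m-"])/2,np.linalg.norm(d),np.degrees(np.arctan2(d[1],d[0])))
# stripe ends (corner-ish) at manual points
for n,(m,f,p,q) in {"a":(ma,fa,(117,38),(153,17)),"b":(mb,fb,(557,202),(609,204))}.items():
    for z in (.12,.13): 
        u,v=onz(m,f(p),z),onz(m,f(q),z);print(n,z,u.round(4),v.round(4),np.linalg.norm(u-v).round(4),np.degrees(np.arctan2(*(v-u)[1::-1])).round(1))
E
```

```text
rm- [315.6 148.8] [315.2 150.2] [234.9 298.8] [235.  299.1] [ 0.445  -0.0521  0.0734] 0.0021
rm+ [275.5 170.1] [275.8 170.7] [302.4 308.9] [302.7 309.4] [ 0.516  -0.0747  0.0734] 0.001
bm- [360.4 196.1] [360.1 197. ] [268.8 243.7] [268.8 243.9] [0.4792 0.0573 0.0733] 0.0023
bm+ [319.  220.6] [319.6 221.3] [327.2 251.1] [328.6 251.4] [0.5504 0.0349 0.0732] 0.0015
rstripe [292.8 128.6] [295.8 133.2] [264.  255.4] [265.4 256.6] [ 0.4794 -0.0672  0.1364] 0.0022
bstripe [341.4 185.8] [341.5 187.2] [296.  209.8] [298.1 211.2] [0.5142 0.0461 0.1252] 0.0012
ystripe [394.9 244.5] [395.1 244.7] [326.6 173.5] [322.8 175. ] [0.5549 0.1549 0.1247] 0.0108
[ 0.48052562 -0.06339677  0.073411  ] 0.07453507652574998 -17.643221247594226
[0.51482259 0.0460732  0.07328803] 0.07467266370004695 -17.4334910970584
a 0.12 [ 0.4868 -0.0721  0.12  ] [ 0.4548 -0.0642  0.12  ] 0.0329 166.1
a 0.13 [ 0.4938 -0.0657  0.13  ] [ 0.4624 -0.058   0.13  ] 0.0323 166.1
b 0.12 [ 0.4651 -0.043   0.12  ] [ 0.4957 -0.0473  0.12  ] 0.0309 -7.9
b 0.13 [ 0.4664 -0.0585  0.13  ] [ 0.496  -0.0627  0.13  ] 0.0299 -7.9
```

Emit:
servo_tool --moves "-0.028 -0.029 0 0 0.087; -0.056 -0.057 0 0 0.087; -0.084 -0.086 0 0 0.087; -0.112 -0.115 0 0 0.087; -0.14 -0.144 0 0 0.087; -0.168 -0.173 0 0 0.087; -0.196 -0.202 0 0 0.087; -0.224 -0.231 0 0 0.087; -0.252 -0.26 0 0 0.087; -0.28 -0.288 0 0 0.087" --grip_force 25

```text
time: 0.93
position: [0.3964, 0.1842, 0.2412]
tool_rot: [0.218, 0.976, -0.0, -0.0]
ft_force: [0.1, -0.2, -0.4]
grip_width: 0.0871
grip_force: 0.0
```

Emit:
servo_tool --moves "-0.028 -0.029 0 0 0.087; -0.056 -0.057 0 -4 0.087; -0.084 -0.086 0 -8 0.087; -0.112 -0.115 0 -11 0.087; -0.14 -0.144 0 -11 0.087; -0.168 -0.173 0 -11 0.087; -0.183 -0.189 0 -11 0.087; -0.183 -0.189 0 -11 0.087; -0.183 -0.189 0 -11 0.087"

```text
time: 1.68
position: [0.4818, -0.0636, 0.2408]
tool_rot: [0.125, 0.992, 0.0, -0.001]
ft_force: [-0.0, 0.3, 0.2]
grip_width: 0.087
grip_force: 0.0
```

```bash
python3 - <<'E'
from h import *
o=get_obs();print({k:np.round(o[k],4).tolist() for k in("time","position","tool_rot","q","ft_force")})
m=cams.camera_model("wrist");w=cams.camera("wrist");cv2.imwrite("pics/w.png",w)
a=cams.camera("scene");cv2.imwrite("pics/a2.png",a)
np.save("mw.npy",m,allow_pickle=True)
print(blobs(w,"red")[0])
print(proj(m,np.array([.4805,-.0634,.1324])),proj(m,np.array([.4805,-.0634,.0734])))
E
```

```text
{'time': 1.6833, 'position': [0.4818, -0.0636, 0.2408], 'tool_rot': [0.1246, 0.9922, 0.0004, -0.0007], 'q': [-0.362, 0.3427, 1.7726, 0.0004, 1.0278, -1.6833], 'ft_force': [-0.0353, 0.3317, 0.2462]}
[([294, 202, 51, 68, 2117], [319.6, 231.1])]
[319.42358419 240.73066228] [319.34102892 223.30259668]
```

View pics/w.png

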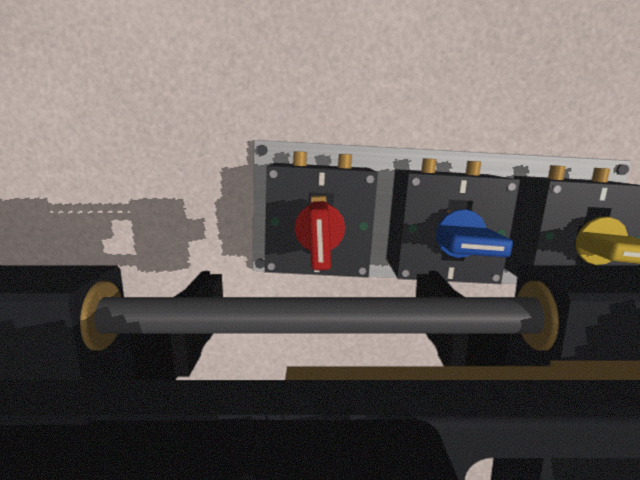

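The wrist view shows the red wing upright at about (320,240) with its stripe from (320,219) to (321,262), and marks at (322,179) and (317,268).

```bash
python3 - <<'E'
from h import *
m=np.load("mw.npy",allow_pickle=True).item();w=cv2.imread("pics/w.png")
n=cv2.inRange(w,(120,120,130),(255,255,255))
n[:205]=0;n[267:]=0;n[:,:305]=0;n[:,335:]=0
y,x=np.nonzero(n);print(len(x),x.min(),x.max(),y.min(),y.max())
(cx,cy),(sw,sh),an=cv2.minAreaRect(np.c_[x,y].astype(np.float32))
l=cv2.fitLine(np.c_[x,y].astype(np.float32),cv2.DIST_L2,0,.01,.01).ravel()
L=max(sw,sh)/2;p,q=l[2:]-l[:2]*L,l[2:]+l[:2]*L
u,v=onz(m,p,.1324),onz(m,q,.1324);d=v-u
print(u,v,(u+v)/2,np.linalg.norm(d),np.degrees(np.arctan2(d[1],d[0])))
M=[onz(m,t,.0734) for t in((322,179),(463,187),(451,272))]
print(np.round(M,4)); d=M[2]-M[1];print((M[1]+M[2])/2,np.degrees(np.arctan2(d[1],d[0])))
# wing sides: red lower-face edges
E
```

```text
196 317 322 220 261
[ 0.4662355  -0.06028297  0.1324    ] [ 0.49442958 -0.06622897  0.1324    ] [ 0.48033254 -0.06325597  0.1324    ] 0.02881425045144396 -11.908906706321517
[[ 0.4458 -0.0523  0.0734]
 [ 0.4803  0.0567  0.0734]
 [ 0.5495  0.0351  0.0734]]
[0.51491822 0.04591539 0.0734    ] -17.273036264996335
```

Emit:
servo_tool --moves "0.0015 0 0.03 -2.4 0.087; 0.0015 0 0.06 -2.4 0.087; 0.0015 0 0.09 -2.4 0.06; 0.0015 0 0.11 -2.4 0.06; 0.0015 0 0.122 -2.4 0.06; 0.0015 0 0.122 -2.4 0.06; 0.0015 0 0.122 -2.4 0.06" --grip_force 35

```text
time: 2.37
position: [0.4797, -0.0608, 0.119]
tool_rot: [0.101, 0.995, 0.0, -0.001]
ft_force: [-0.4, -0.6, 0.1]
grip_width: 0.0636
grip_force: 0.0
```

Emit:
servo_tool --moves "0 0 0 0 0.03; 0 0 0 0 0.03; 0 0 0 0 0.03; 0 0 0 0 0.01; 0 0 0 0 0.01; 0 0 0 0 0.01; 0 0 0 0 0.01; 0 0 0 0 0.01; 0 0 0 0 0.01; 0 0 0 0 0.01"

```text
time: 3.2
position: [0.4805, -0.0624, 0.1193]
tool_rot: [0.102, 0.995, -0.0, -0.0]
ft_force: [-0.3, -0.5, 0.9]
grip_width: 0.0138
grip_force: 35.0
```

Emit:
servo_tool --moves "0 0 0.003 0 0.01; 0 0 0.006 0 0.01; 0 0 0.009 0 0.01; 0 0 0.012 0 0.01; 0 0 0.0135 0 0.01; 0 0 0.0135 0 0.01; 0 0 0.0135 0 0.01"

```text
time: 3.78
position: [0.4806, -0.0624, 0.106]
tool_rot: [0.102, 0.995, -0.0, 0.0]
ft_force: [-1.3, 0.7, 8.7]
grip_width: 0.0138
grip_force: 35.0
```

```bash
python3 - <<'E'
from h import *
o=get_obs();print({k:np.round(o[k],4).tolist() for k in("time","position","ft_force","moment","grip_force")})
E
```

```text
{'time': 3.7833, 'position': [0.4806, -0.0624, 0.106], 'ft_force': [-1.318, 0.7215, 8.6777], 'moment': [0.044, 0.3175, -0.0065], 'grip_force': 34.984}
```

Emit:
servo_tool --moves "0 0 0 5 0.01; 0 0 0 10 0.01; 0 0 0 15 0.01; 0 0 0 20 0.01; 0 0 0 25 0.01; 0 0 0 30 0.01; 0 0 0 35 0.01; 0 0 0 40 0.01; 0 0 0 40 0.01"

```text
time: 4.53
position: [0.4816, -0.0628, 0.1063]
tool_rot: [0.438, 0.899, 0.0, 0.001]
ft_force: [0.1, -0.1, 7.4]
grip_width: 0.0134
grip_force: 35.0
```

Emit:
servo_tool --moves "0 0 0 5 0.01; 0 0 0 10 0.01; 0 0 0 15 0.01; 0 0 0 20 0.01; 0 0 0 25 0.01; 0 0 0 30 0.01; 0 0 0 35 0.01; 0 0 0 40 0.01; 0 0 0 40 0.01"

```text
time: 5.28
position: [0.4818, -0.0629, 0.1064]
tool_rot: [0.719, 0.695, 0.001, 0.001]
ft_force: [0.9, -1.6, 7.8]
grip_width: 0.0133
grip_force: 35.0
```

Emit:
servo_tool --moves "0 0 0 4 0.01; 0 0 0 8 0.01; 0 0 0 12 0.01; 0 0 0 15 0.01; 0 0 0 15 0.01; 0 0 0 15 0.01"

```text
time: 5.78
position: [0.4818, -0.0629, 0.1064]
tool_rot: [0.803, 0.597, 0.001, 0.001]
ft_force: [-0.3, -0.7, 7.1]
grip_width: 0.0135
grip_force: 35.0
```

```bash
python3 - <<'E'
from h import *
o=get_obs();print({k:np.round(o[k],4).tolist() for k in("time","q","position","tool_rot","ft_force","moment","grip_force")})
m=cams.camera_model("wrist")
a=cams.camera("scene");b=cams.camera("side")
A=cv2.resize(a[100:280,220:420],None,fx=2,fy=2,interpolation=2);B=cv2.resize(b[170:350,180:380],None,fx=2,fy=2,interpolation=2)
cv2.imwrite("pics/d.png",np.hstack([A,B]))
E
```

```text
{'time': 5.7833, 'q': [-0.3603, 0.5674, 1.8982, -0.0001, 0.6728, -0.0678], 'position': [0.4818, -0.0629, 0.1064], 'tool_rot': [0.8026, 0.5965, 0.0009, 0.0014], 'ft_force': [-0.3351, -0.6778, 7.1139], 'moment': [-0.1979, 0.1275, -0.0305], 'grip_force': 34.9841}
```

View pics/d.png

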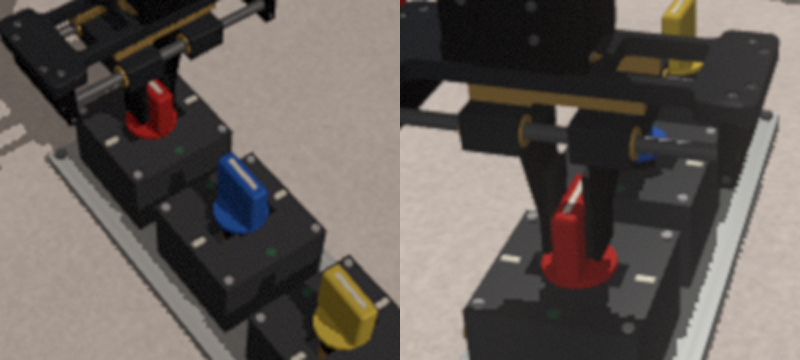

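Red's wing (scene crop (155,105), side crop (570,215)) now lies along the row, parallel to blue's. I'll nudge it to the stop, then let it up.

Emit:
servo_tool --moves "0 0 0 3 0.01; 0 0 0 3 0.01; 0 0 -0.002 3 0.01; 0 0 -0.004 3 0.01; 0 0 -0.006 3 0.01; 0 0 -0.006 3 0.01; 0 0 -0.006 3 0.01"

```text
time: 6.47
position: [0.4817, -0.0629, 0.1121]
tool_rot: [0.818, 0.575, 0.001, 0.001]
ft_force: [1.0, -0.5, 4.8]
grip_width: 0.0138
grip_force: 35.0
```

```bash
python3 - <<'E'
from h import *
o=get_obs();print({k:np.round(o[k],4).tolist() for k in("time","q","position","tool_rot","ft_force","moment","grip_force")})
E
```

```text
{'time': 6.4667, 'q': [-0.3603, 0.5565, 1.8946, -0.0001, 0.6875, -0.0156], 'position': [0.4817, -0.0629, 0.1121], 'tool_rot': [0.8179, 0.5754, 0.0008, 0.0013], 'ft_force': [0.9873, -0.5029, 4.7529], 'moment': [-0.2209, -0.146, -0.0305], 'grip_force': 34.9859}
```

Emit:
servo_tool --moves "0 0 -0.001 0 0.01; 0 0 -0.001 0 0.01; 0 0 -0.0015 0 0.01; 0 0 -0.0015 0 0.01" --grip_force 10

```text
time: 6.8
position: [0.4814, -0.0628, 0.1124]
tool_rot: [0.818, 0.575, 0.0, 0.001]
ft_force: [4.6, -1.5, -10.5]
grip_width: 0.0139
grip_force: 10.0
```

The lift now meets a hard stop (−10.5 N at z = 0.112), so it's in its lock. Releasing and retreating.

Emit:
servo_tool --moves "0 0 0.0015 0 0.01; 0 0 0.0015 0 0.02; 0 0 0.0015 0 0.03; 0 0 0.0015 0 0.05; 0 0 0.0015 0 0.05; 0 0 0.0015 0 0.05; 0 0 0.0015 0 0.05; 0 0 0.0015 0 0.05"

```text
time: 7.47
position: [0.4802, -0.0622, 0.1118]
tool_rot: [0.818, 0.575, -0.0, -0.0]
ft_force: [0.4, -0.5, 0.1]
grip_width: 0.0478
grip_force: 0.0
```

Emit:
servo_tool --moves "0 0 -0.01 0 0.05; 0 0 -0.03 0 0.05; 0 0 -0.06 0 0.05; 0 0 -0.1 0 0.05; 0 0 -0.13 0 0.05; 0 0 -0.16 0 0.05; 0 0 -0.16 0 0.05; 0 0 -0.16 0 0.05"

```text
time: 8.13
position: [0.4813, -0.0626, 0.2735]
tool_rot: [0.818, 0.575, 0.001, 0.002]
ft_force: [-0.7, -0.7, 0.9]
grip_width: 0.05
grip_force: 0.0
```

```bash
python3 - <<'E'
from h import *
print(get_obs()["time"],get_obs()["position"],get_obs()["grip_width"])
ma=cams.camera_model("scene");mb=cams.camera_model("side");m=cams.camera_model("wrist")
a=cams.camera("scene");b=cams.camera("side");w=cams.camera("wrist")
for c in("red","blue","yellow"):print(c,blobs(a,c)[0],blobs(b,c)[0],blobs(w,c)[0])
f=lambda i:cv2.resize(i,None,fx=2,fy=2,interpolation=2)
cv2.imwrite("pics/e.png",np.hstack([f(a[100:280,220:420]),f(b[170:350,180:380])]))
cv2.imwrite("pics/w2.png",w)
E
```

```text
8.1333 [ 0.48130537 -0.06260616  0.27349915] 0.049972016605362525
red [([282, 129, 27, 38, 549], [295.0, 151.2]), ([0, 207, 42, 39, 679], [18.0, 227.5]), ([589, 216, 51, 57, 972], [615.2, 243.0])] [([140, 164, 43, 31, 585], [160.4, 179.4]), ([250, 252, 39, 58, 1398], [268.8, 285.5])] [([607, 150, 18, 22, 218], [615.5, 160.5]), ([299, 197, 47, 60, 1687], [322.0, 223.0])]
blue [([326, 176, 29, 41, 505], [340.4, 200.3]), ([82, 274, 136, 126, 7700], [150.1, 335.1])] [([282, 204, 32, 47, 676], [296.0, 233.2]), ([494, 279, 146, 114, 7976], [564.9, 337.5])] [([580, 2, 60, 187, 6624], [615.6, 87.4]), ([290, 40, 50, 67, 2027], [314.7, 77.6])]
yellow [([376, 232, 33, 43, 899], [390.9, 256.3])] [([305, 168, 29, 40, 639], [319.2, 191.2])] []
```

View pics/e.png

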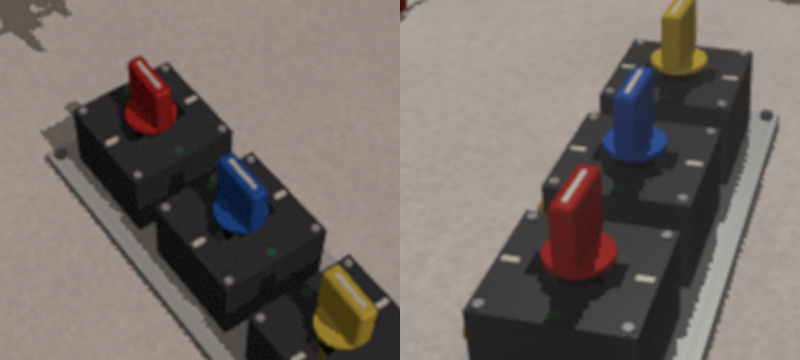

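The picture shows red along the row like its neighbours, with its flange just over the holder (stripe at scene (294,137), side (267,262)); blue and yellow haven't moved. I'll do one numeric check of height and angle.

```bash
python3 - <<'E'
from h import *
ma=cams.camera_model("scene");mb=cams.camera_model("side")
X,e=tri(ma,(294,137),mb,(267,262));print(X,e,"origin over holder",X[2]-.071-.0134)
u,v=[onz(ma,np.array(p)/2+[220,100],.1254) for p in((139,62),(158,87))];d=v-u
print("wing",np.degrees(np.arctan2(d[1],d[0]))%180,"want 72.5")
u,v=[onz(mb,(np.array(p)-[400,0])/2+[180,170],.1254) for p in((564,200),(585,169))];d=v-u
print("wing",np.degrees(np.arctan2(d[1],d[0]))%180)
E
```

```text
[ 0.48225191 -0.0625798   0.12502798] 0.0008092242033806661 origin over holder 0.0406279825184677
wing 67.61974342604326 want 72.5
wing 69.89535078878274
```

```bash
python3 -c "
from rig import job
print(job.hand_in())"
```

```text
the job is handed in; nothing more can be done
None
```

The red fuse carrier was pushed down about 13 mm, turned clockwise into its lock and let go; it measured 40.6 mm above its holder's origin with its wing within about 5° of the holder's y axis, blue and yellow were undisturbed, and the job is handed in (no verdict was shown).

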